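Hand a specimen carrier through the one-way gate

TASK

Set the orange specimen carrier down upright in the open grey end of the hand-over tray and let go of it. Then push it along the tray floor through the sprung green flap, without lifting it over, until it stands clear in the white bay and the flap has swung fully shut behind it. Leave the blue carrier where it stands.

Things in the scene. Friction and masses are not known exactly. Their poses are not given: they have to be found in the camera images.
- orange_carrier: Specimen carrier to hand over, loose on the bench: an aluminium disc 52 mm in diameter, 16 mm high, with an upright orange grip post in its middle, 22 mm in diameter, top 60 mm above the underside; 100 to 190 g. Round: its yaw does not matter. Origin: centre of the underside; z up along the post.
- blue_carrier: Same shape and size with a blue post, standing on the bench 100 mm or more (centre to centre) from the orange one; to be left alone. Same origin and axes.
- tray: Fixed open-topped lane, 80 mm wide inside, floor 3 mm, walls 5 mm thick. Origin: on the bench, mid-lane, under the shut flap; x along the lane in the pushing direction, z up. Grey entry: x -110 (open end) to 0 mm, rails 14 mm high. White bay: x 0 to 170 mm (end wall), walls 36 mm high. 46 mm posts beside the flap, at y +-45 mm. Nothing spans the lane: fingers can follow through from above.
- flap (a joint): Green flap, 74 mm long, 4 mm thick, 7 to 41 mm above the bench; upright hinge at the tray's x 0, y +40 mm. 0 rad = shut across the lane; opens only towards the bay (tray +x), up to 1.6 rad; a spring (2 to 3 N at its middle) shuts it. Its edge sweeps 76 mm about the hinge: it shuts fully once the carrier's centre is 100 mm past the gate. At 144 mm the carrier meets the end wall.
There are look-alikes about, which are no part of the job. There is more than one size of the orange_carrier; the job needs the smallest.

How it is judged (in metres and radians):
On the way, in this order (a step that is already met when the one before it is completed fails the run):
1. the orange carrier stands released in the grey entry end, the flap still shut (y of orange_carrier in the frame of tray between -0.02 and 0.02 m and z of orange_carrier in the frame of tray below 0.009 m and x of orange_carrier in the frame of tray between -0.105 and -0.02 m and angle between orange_carrier's own z axis and vertical below 0.15 rad and linear speed of orange_carrier below 0.02 m/s and contact force between the fingers and orange_carrier below 0.2 N and value of joint flap below 0.1 rad), for 0.2 s.
2. the carrier, on the tray floor, is in the gateway with the flap pushed open (y of orange_carrier in the frame of tray between -0.02 and 0.02 m and z of orange_carrier in the frame of tray below 0.009 m and x of orange_carrier in the frame of tray between 0 and 0.075 m and value of joint flap above 0.4 rad), for 0.05 s.
At the end, for the whole second after the job is handed in: The orange carrier stands upright (within 8 degrees), released and at rest on the floor of the white bay, past the flap's sweep, the flap is shut (within 4 degrees), and the blue carrier is within 20 mm of where it started (y of orange_carrier in the frame of tray between -0.02 and 0.02 m and z of orange_carrier in the frame of tray below 0.009 m and x of orange_carrier in the frame of tray between 0.085 and 0.15 m and angle between orange_carrier's own z axis and vertical below 0.15 rad and linear speed of orange_carrier below 0.02 m/s and value of joint flap below 0.08 rad and distance of blue_carrier from where it was at the start of the episode below 0.02 m); the robot touches nothing.
It fails at once if the orange carrier is lifted off the tray floor at the gate or over the bay (x of orange_carrier in the frame of tray between -0.025 and 0.18 m and y of orange_carrier in the frame of tray between -0.06 and 0.06 m and z of orange_carrier in the frame of tray above 0.02 m).
It fails at once if the blue carrier is shifted by more than 20 mm or tipped (distance of blue_carrier from where it was at the start of the episode above 0.02 m or angle between blue_carrier's own z axis and vertical above 0.3 rad).
It also fails if it takes over 48 s, if anything falls off the work surface, if the arm or the gripper's body presses on something with over 40 N, if the wrist force passes 120 N, or if a joint passes its speed limit or range.

ROBOT

A 6-joint arm with a two-finger parallel gripper is mounted at the origin on the work surface. World frame = base frame: x ahead of the robot, y to its left, z up, the work surface at z = 0. Lengths are in m, angles in degrees, forces in N, time in s.
With the tool pointing down it reaches from about 0.35 to 0.775 m from the base axis. Payload 7.3 kg.
Tool frame: the origin (TCP) lies at the very end of the fingers, on their centre line; the grasp point (between the pads) lies 19 mm behind it; z points along the fingers, y is the direction in which the jaws open and shut (so a half turn about z gives the same grasp; the last joint's range is limited). The gripper opens to 92 mm and grips with 3 to 60 N. Pads are 19 mm wide; open, the fingers measure 130 mm over their backs; the gripper's body (75 mm by 190 mm) begins 47 mm behind the grasp point.
Start: joints at [-78.724, 19.595, 87.324, -0, 73.075, -8.365], TCP at [0.176, -0.494, 0.227] pointing down, gripper open.
Joint ranges: [-145.02, 145.02], [-44.19, 115.74], [2.07, 154.8], [-57.11, 237.11], [16.16, 152.29], [-177.93, 177.93]. Speed limits (degrees/s): [147.25, 147.25, 180, 180, 180, 180].

INTERFACE

Orientations are given as [roll, pitch, yaw] about the fixed x, y, z axes, in that order (R = Rz(yaw) Ry(pitch) Rx(roll)).
In Python, from station import arm gives the robot as it stands.
- The arm moves only by the tool move_arm, never from a script. Its argument "plan" is a list of rows, each an object with "travel": the shift along the tool's x, y, z scaled (see below), a list of three; "twist": the turn, a rotation vector about the tool's x, y, z scaled (see below), a list of three; "jaw": the gripper command: -1 is shut, 1 is fully open, values between are in proportion. A call has 1 to 8 rows; each row shifts and turns the commanded pose from where the row before left it, along the tool's axes as they then stand; what a row does not reach is not made up. The controller multiplies each number of a shift by 0.12 m and each number of a turn by 4 degrees. A row lasts 1/10 s, in which the tool goes at most 50 mm and 8.59 degrees, less where a joint would pass 70% of its speed; a pose out of reach is approached as far as the arm can. A call with a number of a shift or a turn outside -1 to 1 is refused whole. A call with a gripper value outside its range is refused whole. The fingers move at their own pace and stop on an object; "force" is the grip in N (left out, the last holds). Time passes only in rows, so rows that do not move let the fingers close. It gives the time, the measured TCP pose, the force and the opening at its end, in the units of the state.
- arm.observe(): the state, without advancing time (a new reading comes with each control period).
- arm.capture(name): name is "side" or "top"; returns a dict with "color" (400x640x3 uint8, red, green, blue), "z_map" (400x640 float32, m along the optical axis (not along the pixel's ray), 0 where there is no reading), "intrinsics" (3x3 intrinsics, pixels), "k1" (the pictures are not rectified: a ray, as slopes to the right and down, at radius r is drawn at 1 + k1 r^2 times it, then the intrinsics apply), "rvec" (rotation vector, rad) and "tvec" (3), from world to camera coordinates, as OpenCV has them. Camera axes: x right, y down, z forward; pixel columns grow to the right and rows downward; lengths in m; the calibration is good to about 2 mm. A picture is of the moment at which its call begins.
- arm.hand_in(): hands the job in, once; it reports no verdict.
The state is a dict: "clock": time; "q": joint angles; "qd": joint speeds; "tau": joint torques, N m; "position": TCP position; "ee_rot": TCP orientation; "force": force on the tool from outside, world axes, zero at the start; "moment": the same for the moment, N m; "finger_gap": opening from 0.0 (shut) to 1.0 (fully open).
Only numpy, scipy, OpenCV 4.12 (cv2) and the standard library are available. Lean on these libraries where they do the work, as an engineer would, in place of code of your own. Each camera call takes 0.05 s, during which the arm holds its last target. There are 200 camera calls.

## Working session

There is one attempt and no reset: what is moved stays moved. The work goes in short steps, Python scripts to look and compute and a tool call to move; the robot and the scene stay as the last step left them, time stands still between calls to the robot, and variables do not carry over. Pictures are saved under pics/ and viewed, about 8 in all and at most 12, crops included, and the job is handed in when it is done.

Besides the shell and the picture viewer there is one more tool, called after "Call:" by a JSON object that holds its "method" and its "body", one argument or row to a line. move_arm: Moves the arm, as the interface text tells. Its arguments: {"type":"object","properties":{"plan":{"type":"array"},"force":{"type":"number"}},"required":["plan"]}

```bash
mkdir -p pics; ls
cat > h.py <<'E'
import numpy as np, cv2
from station import arm
def cap(n): return arm.capture(n)
def save(c,f,crop=None,s=1):
    im=c["color"][:,:,::-1]
    if crop: x0,y0,x1,y1=crop; im=im[y0:y1,x0:x1]
    cv2.imwrite(f,cv2.resize(im,None,fx=s,fy=s,interpolation=cv2.INTER_CUBIC))
def cam(c):
    R=cv2.Rodrigues(np.array(c["rvec"],float))[0]; t=np.array(c["tvec"],float).ravel(); return R,t
def slopes(c,uv):
    K=np.array(c["intrinsics"],float); d=np.array([c["k1"],0,0,0],float)
    return cv2.undistortPoints(np.array(uv,float).reshape(-1,1,2),K,d).reshape(-1,2)
def plane(c,uv,z):
    "pixels -> world on height z"
    R,t=cam(c); s=slopes(c,uv); d=np.c_[s,np.ones(len(s))]@R; o=-R.T@t
    return o+d*((z-o[2])/d[:,2])[:,None]
def depth(c,uv):
    "pixels -> world by z_map"
    R,t=cam(c); s=slopes(c,uv); uv=np.array(uv).reshape(-1,2).astype(int)
    z=c["z_map"][uv[:,1],uv[:,0]]; return (np.c_[s,np.ones(len(s))]*z[:,None]-t)@R
def proj(c,P):
    return cv2.projectPoints(np.array(P,float).reshape(-1,1,3),np.array(c["rvec"],float),np.array(c["tvec"],float),np.array(c["intrinsics"],float),np.array([c["k1"],0,0,0],float))[0].reshape(-1,2)
E
python3 - <<'E'
from h import *
for n in("top","side"):
    c=cap(n); save(c,f"pics/{n}0.png"); R,t=cam(c); print(n,-R.T@t,R[2],c["k1"])
print(arm.observe())
E
```

```text
pics
top [ 0.52524994 -0.13947519  0.82465384] [ 0.06294334  0.01328071 -0.99792873] -0.0879967067022077
side [ 0.50213235 -0.90703268  0.73571916] [ 0.05679256  0.75599165 -0.65211289] -0.14340142001629852
{'clock': 0.1, 'q': array([-7.87261442e+01,  1.96336463e+01,  8.73701170e+01,  6.19940032e-04,
        7.30739331e+01, -8.36576306e+00]), 'qd': array([-0.06401061, -0.09597429, -0.10660464, -0.02128156,  0.03272207,
        0.03739744]), 'tau': array([ 2.13184561e-03, -4.32004058e+01, -2.44694942e+01,  7.19566480e-02,
        5.26614266e-02, -6.42756709e-05]), 'position': array([ 0.17640495, -0.49410947,  0.22611356]), 'ee_rot': array([-1.79923217e+02, -1.18907232e-02,  1.96394300e+01]), 'force': array([ 0.57583273,  0.50602092, -0.3892961 ]), 'moment': array([-0.01041307,  0.02003674, -0.00636442]), 'finger_gap': 0.997519538482199}
```

View pics/top0.png

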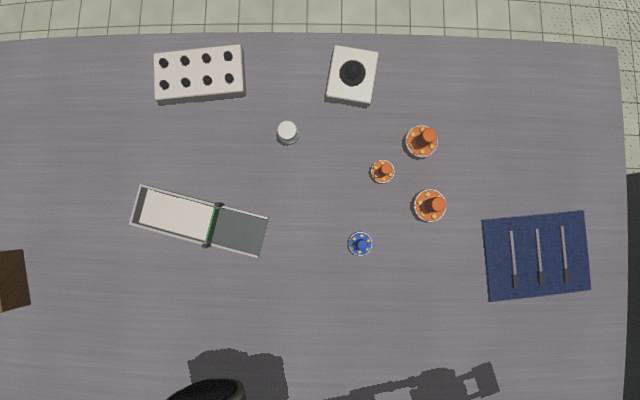

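View pics/side0.png

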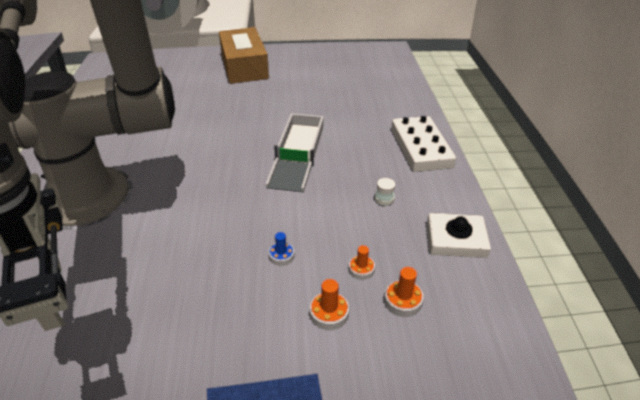

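Orange candidates in the top view are (383,172) small, (422,141) large and (430,206) large. In the side view they are (362,262), (405,290) and (330,302). The smallest, (383,172), is my choice. The tray's white bay is at about (175,215) and its grey entry at about (240,230). Blue is at (360,243).

```bash
cat > m.py <<'E'
from h import *
def blobs(c,col):
    h=cv2.cvtColor(c["color"],cv2.COLOR_RGB2HSV); H,S,V=cv2.split(h)
    m={"o":((H<14)|(H>175))&(S>170)&(V>90),"b":(H>105)&(H<125)&(S>170)&(V>80),"g":(H>50)&(H<90)&(S>110)}[col].astype(np.uint8)
    n,l,s,ce=cv2.connectedComponentsWithStats(m); return l,[(i,s[i],ce[i]) for i in range(1,n) if s[i][4]>30]
def tri(cs,uvs):
    A=[];b=[]
    for c,uv in zip(cs,uvs):
        R,t=cam(c); s=slopes(c,[uv])[0]; d=R.T@np.r_[s,1]; d/=np.linalg.norm(d); P=np.eye(3)-np.outer(d,d); A.append(P); b.append(P@(-R.T@t))
    return np.linalg.lstsq(np.vstack(A),np.hstack(b),rcond=None)[0]
E
python3 - <<'E'
from m import *
T=cap("top");S=cap("side")
for n,c in(("top",T),("side",S)):
    for col in "obg":
        l,B=blobs(c,col)
        for i,s,ce in B:
            ys,xs=np.where(l==i); P=depth(c,np.c_[xs,ys]); z=P[:,2]; zt=np.percentile(z,95); k=z>zt-.006
            print(n,col,s,ce.round(1),"ztop",zt.round(4),"xy",np.median(P[k],0).round(4))
save(T,"pics/top_crop.png",(120,170,280,270),5); save(T,"pics/o_crop.png",(340,120,460,260),4)
# tray: heights around
g=cv2.imread("pics/top0.png")
for uv in[(175,215),(240,230),(140,186),(268,219),(260,257),(131,226)]: print(uv,depth(T,[uv]).round(4))
E
```

```text
side o [351 246  22  27 326] [361.8 260.1] ztop 0.0621 xy [ 0.6273 -0.2735  0.0607]
side o [388 267  33  41 779] [405.1 288.8] ztop 0.0856 xy [ 0.695  -0.3566  0.0844]
side o [312 280  35  41 831] [329.1 301.6] ztop 0.0849 xy [ 0.5565 -0.3746  0.084 ]
side b [272 233  19  25 235] [280.6 245.3] ztop 0.0617 xy [ 0.4729 -0.2276  0.0606]
side g [280 148  27  13 268] [292.9 154.6] ztop 0.0402 xy [0.5032 0.0915 0.0382]
(175, 215) [[0.5237 0.1836 0.0052]]
(240, 230) [[0.4942 0.0375 0.0039]]
(140, 186) [[0.5844 0.2529 0.0342]]
(268, 219) [[ 0.5195 -0.0229  0.0011]]
(260, 257) [[ 0.4362 -0.007  -0.0012]]
(131, 226) [[ 0.4966  0.2878 -0.0018]]
```

View pics/top_crop.png

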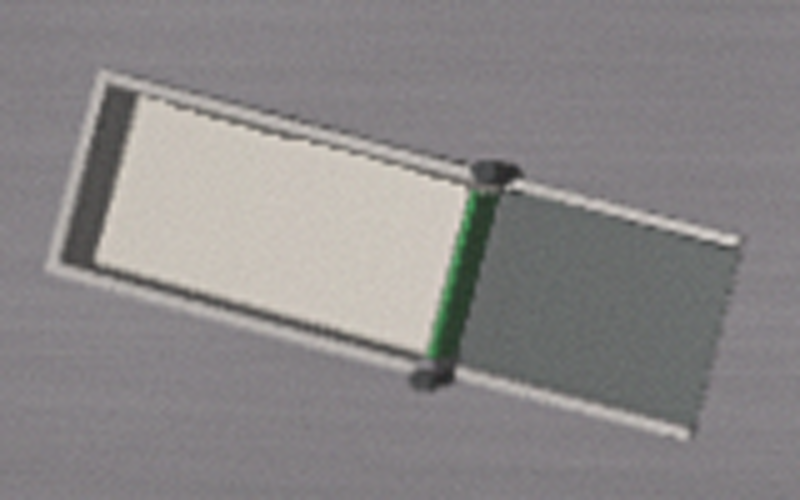

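View pics/o_crop.png

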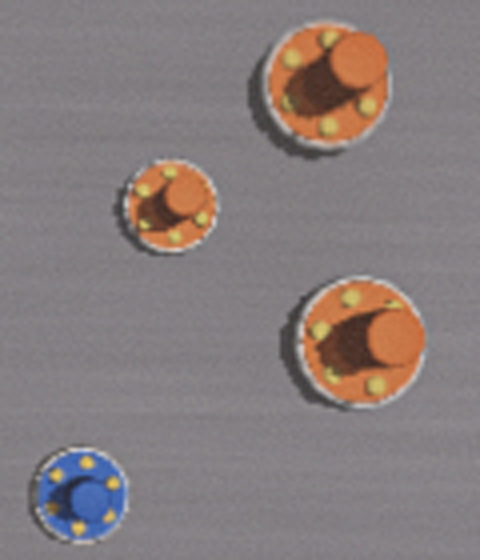

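The crops show the small orange carrier with its disc centre at about (382.5,171.5) and post top at (386,169). It stands clear of the two big ones. The tray's rail ends are at top-view (267.5,218) and (257.5,257), and its bay corners at (140.4,184.4) and (129.6,223.6). The flap is shut across the gate.

```bash
cat >> m.py <<'E'
def disc(c,roi):
    "disc centre (post-free outline fit) for a roi x0,y0,x1,y1: convex hull of coloured disc"
    x0,y0,x1,y1=roi; h=cv2.cvtColor(c["color"],cv2.COLOR_RGB2HSV)[y0:y1,x0:x1]
    m=(h[:,:,1]>110).astype(np.uint8); n,l,s,ce=cv2.connectedComponentsWithStats(m); i=1+np.argmax(s[1:,4])
    k=cv2.findContours((l==i).astype(np.uint8),0,1)[0][0]; return k.reshape(-1,2)+[x0,y0],s[i]
E
python3 - <<'E'
from m import *
T=cap("top");S=cap("side")
for n,roi,post in(("orange",(366,152,400,188),(386.0,168.6)),("blue",(344,228,378,260),(362.4,244.4))):
    k,s=disc(T,roi); e=cv2.fitEllipse(k); P=plane(T,[e[0]],.016)[0]; W=plane(T,k,.016)
    print(n,s,np.round(e[0],1),np.round(e[1],1),"disc@16",P.round(4),"diam",(2*np.linalg.norm((W-P)[:,:2],axis=1)).mean().round(4),"posttop@60",plane(T,[post],.06).round(4))
# side: post top centre = centroid of upper part of blob
l,B=blobs(S,"o"); 
for i,s,ce in B[:1]:
    ys,xs=np.where(l==i); print(s, [ (y,xs[ys==y].min(),xs[ys==y].max()) for y in range(s[1],s[1]+s[3],3)])
    u=[xs[ys<s[1]+9].mean(), s[1]+3.0]; print("tri top",u,tri([T,S],[(386.0,168.6),u]).round(4))
f=lambda x,y:((x+.5)/5-.5+120,(y+.5)/5-.5+170)
rail=plane(T,[f(740,240),f(690,437)],.014); bay=plane(T,[f(102,71),f(46,268)],.036)
fl=plane(T,[f(482,193),f(446,360)],.041); posts=plane(T,[f(492,172),f(430,378)],.046)
for a in(rail,bay,fl,posts): print(a.round(4),"mid",a.mean(0).round(4),"w",np.linalg.norm(a[0]-a[1]).round(4))
E=rail.mean(0)[:2];Bm=bay.mean(0)[:2];d=Bm-E;print("len",np.linalg.norm(d),"yaw",np.degrees(np.arctan2(d[1],d[0])),"origin from rails",E+d/np.linalg.norm(d)*.11)
for a in(rail,bay): v=a[0]-a[1]; print("crossyaw",np.degrees(np.arctan2(v[1],v[0]))+90)
E
```

```text
orange [  6   9  22  21 337] [382.6 170.9] [20.1 20.4] disc@16 [ 0.6278 -0.2696  0.016 ] diam 0.0438 posttop@60 [[ 0.6271 -0.2695  0.06  ]]
blue [  6   5  21  21 277] [360.3 243.2] [18.6 19.9] disc@16 [ 0.472  -0.2234  0.016 ] diam 0.0386 posttop@60 [[ 0.4725 -0.2231  0.06  ]]
[351 246  22  27 330] [(246, np.int64(361), np.int64(365)), (249, np.int64(358), np.int64(367)), (252, np.int64(358), np.int64(367)), (255, np.int64(358), np.int64(366)), (258, np.int64(357), np.int64(368)), (261, np.int64(352), np.int64(369)), (264, np.int64(351), np.int64(372)), (267, np.int64(352), np.int64(372)), (270, np.int64(355), np.int64(369))]
tri top [np.float64(362.641975308642), np.float64(249.0)] [ 0.6276 -0.2695  0.0604]
[[ 0.5226 -0.0237  0.014 ]
 [ 0.4377 -0.0043  0.014 ]] mid [ 0.4802 -0.014   0.014 ] w 0.087
[[0.589  0.2523 0.036 ]
 [0.5037 0.2735 0.036 ]] mid [0.5463 0.2629 0.036 ] w 0.0879
[[0.54   0.0818 0.041 ]
 [0.4699 0.0948 0.041 ]] mid [0.5049 0.0883 0.041 ] w 0.0713
[[0.5487 0.0764 0.046 ]
 [0.4626 0.0998 0.046 ]] mid [0.5057 0.0881 0.046 ] w 0.0893
len 0.2847140371151748 yaw 76.55547292308599 origin from rails [0.50572754 0.09296561]
crossyaw 77.09208944951709
crossyaw 75.99964013724406
```

The tray origin is at about (0.506,0.0925) with yaw 76.6°, and the orange carrier is at (0.6276,-0.2695) with its top at 0.060. I first turn the tool so that its x lies along the lane.

Call:
{"method": "move_arm", "body": {
  "plan": [
    {"travel":[0,0,0],"twist":[0,0,-1],"jaw":1},
    {"travel":[0,0,0],"twist":[0,0,-1],"jaw":1},
    {"travel":[0,0,0],"twist":[0,0,-1],"jaw":1},
    {"travel":[0,0,0],"twist":[0,0,-1],"jaw":1},
    {"travel":[0,0,0],"twist":[0,0,-1],"jaw":1},
    {"travel":[0,0,0],"twist":[0,0,-1],"jaw":1},
    {"travel":[0,0,0],"twist":[0,0,-1],"jaw":1},
    {"travel":[0,0,0],"twist":[0,0,-1],"jaw":1}
  ],
  "force": 15
}}

```text
clock: 1.1
position: [0.1765, -0.4944, 0.2267]
ee_rot: [-180.0, -0.0, 51.8]
force: [-0.2, 0.6, 0.4]
finger_gap: 1.001
```

Call:
{"method": "move_arm", "body": {
  "plan": [
    {"travel":[0,0,0],"twist":[0,0,-1],"jaw":1},
    {"travel":[0,0,0],"twist":[0,0,-1],"jaw":1},
    {"travel":[0,0,0],"twist":[0,0,-1],"jaw":1},
    {"travel":[0,0,0],"twist":[0,0,-1],"jaw":1},
    {"travel":[0,0,0],"twist":[0,0,-1],"jaw":1},
    {"travel":[0,0,0],"twist":[0,0,-1],"jaw":1},
    {"travel":[0,0,0],"twist":[0,0,-0.23],"jaw":1},
    {"travel":[0,0,0],"twist":[0,0,0],"jaw":1}
  ]
}}

```text
clock: 1.9
position: [0.1765, -0.4944, 0.2267]
ee_rot: [-180.0, -0.0, 76.5]
force: [0.0, -0.3, 0.5]
finger_gap: 1.001
```

```bash
cat > go.py <<'E'
from h import *
from scipy.spatial.transform import Rotation as Ro
import sys
def to(x,y,z,yaw=76.55):
    o=arm.observe(); R=Ro.from_euler("xyz",o["ee_rot"],degrees=True); g=Ro.from_euler("xyz",[180,0,yaw],degrees=True)
    d=R.inv().apply(np.array([x,y,z])-o["position"])
    print("t",o["clock"],"pos",o["position"].round(4),"rot",o["ee_rot"].round(2),"gap",round(o["finger_gap"],3),"F",o["force"].round(2))
    print("travel units",(d/.12).round(3),"twist units",((R.inv()*g).as_rotvec(degrees=True)/4).round(2))
if __name__=="__main__": to(*map(float,sys.argv[1:]))
E
python3 go.py 0.6276 -0.2695 0.12
```

```text
t 1.9 pos [ 0.1765 -0.4944  0.2267] rot [-180.    -0.    76.5] gap 1.001 F [ 0.04 -0.34  0.49]
travel units [2.7   3.218 0.889] twist units [-0.   -0.   -0.01]
```

Call:
{"method": "move_arm", "body": {
  "plan": [
    {"travel":[0.208,0.248,0],"twist":[0,0,0],"jaw":1},
    {"travel":[0.208,0.248,0],"twist":[0,0,0],"jaw":1},
    {"travel":[0.208,0.248,0],"twist":[0,0,0],"jaw":1},
    {"travel":[0.208,0.248,0],"twist":[0,0,0],"jaw":1},
    {"travel":[0.208,0.248,0],"twist":[0,0,0],"jaw":1},
    {"travel":[0.208,0.248,0],"twist":[0,0,0],"jaw":1},
    {"travel":[0.208,0.248,0],"twist":[0,0,0],"jaw":1},
    {"travel":[0.208,0.248,0],"twist":[0,0,0],"jaw":1}
  ]
}}

```text
clock: 2.7
position: [0.4558, -0.3547, 0.2268]
ee_rot: [180.0, 0.0, 76.5]
force: [0.7, -0.5, 0.3]
finger_gap: 1.0
```

Call:
{"method": "move_arm", "body": {
  "plan": [
    {"travel":[0.207,0.247,0.178],"twist":[0,0,0],"jaw":1},
    {"travel":[0.207,0.247,0.178],"twist":[0,0,0],"jaw":1},
    {"travel":[0.207,0.247,0.178],"twist":[0,0,0],"jaw":1},
    {"travel":[0.207,0.247,0.178],"twist":[0,0,0],"jaw":1},
    {"travel":[0.208,0.246,0.177],"twist":[0,0,0],"jaw":1},
    {"travel":[0,0,0],"twist":[0,0,0],"jaw":1},
    {"travel":[0,0,0],"twist":[0,0,0],"jaw":1}
  ]
}}

```text
clock: 3.4
position: [0.6275, -0.2682, 0.1187]
ee_rot: [-179.9, -0.0, 76.6]
force: [-0.5, -0.0, 0.3]
finger_gap: 0.997
```

```bash
python3 go.py 0.6276 -0.2695 0.025
python3 - <<'E'
from h import *
c=cap("side"); save(c,"pics/side1.png",(240,150,480,350),3)
E
```

```text
t 3.4 pos [ 0.6275 -0.2682  0.1187] rot [-1.7988e+02 -2.0000e-02  7.6600e+01] gap 0.997 F [-0.49 -0.04  0.27]
travel units [-0.011  0.005  0.781] twist units [-0.03 -0.    0.01]
```

View pics/side1.png

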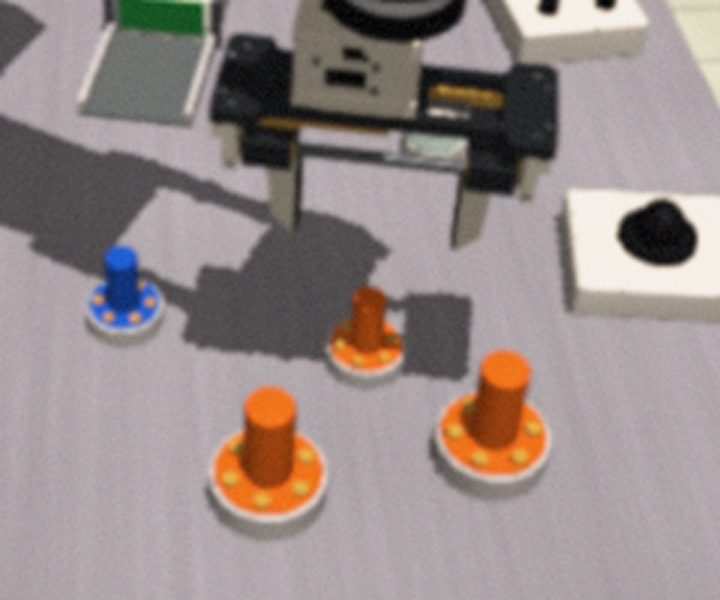

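The open fingers straddle the small orange carrier, whose post is at crop (368,315), and the large ones are clear. I descend and grip.

Call:
{"method": "move_arm", "body": {
  "plan": [
    {"travel":[-0.01,0.005,0.26],"twist":[0,0,0],"jaw":1},
    {"travel":[0,0,0.26],"twist":[0,0,0],"jaw":1},
    {"travel":[0,0,0.26],"twist":[0,0,0],"jaw":1},
    {"travel":[0,0,0],"twist":[0,0,0],"jaw":1},
    {"travel":[0,0,0],"twist":[0,0,0],"jaw":1}
  ]
}}

```text
clock: 3.95
position: [0.6275, -0.2716, 0.0279]
ee_rot: [179.9, 0.0, 76.5]
force: [0.4, -0.2, 0.3]
finger_gap: 0.999
```

Call:
{"method": "move_arm", "body": {
  "plan": [
    {"travel":[0,0,0],"twist":[0,0,0],"jaw":-1},
    {"travel":[0,0,0],"twist":[0,0,0],"jaw":-1},
    {"travel":[0,0,0],"twist":[0,0,0],"jaw":-1},
    {"travel":[0,0,0],"twist":[0,0,0],"jaw":-1},
    {"travel":[0,0,0],"twist":[0,0,0],"jaw":-1},
    {"travel":[0,0,0],"twist":[0,0,0],"jaw":-1},
    {"travel":[0,0,0],"twist":[0,0,0],"jaw":-1},
    {"travel":[0,0,0],"twist":[0,0,0],"jaw":-1}
  ],
  "force": 15
}}

```text
clock: 4.75
position: [0.6276, -0.2703, 0.0263]
ee_rot: [-180.0, 0.0, 76.6]
force: [-0.5, -0.2, 0.9]
finger_gap: 0.354
```

```bash
python3 go.py 0.6276 -0.2695 0.025
```

```text
t 4.75 pos [ 0.6276 -0.2703  0.0263] rot [-179.99    0.     76.56] gap 0.354 F [-0.51 -0.19  0.88]
travel units [ 0.007 -0.002  0.011] twist units [-0.  0.  0.]
```

Call:
{"method": "move_arm", "body": {
  "plan": [
    {"travel":[0,0,0],"twist":[0,0,0],"jaw":-1},
    {"travel":[0,0,0],"twist":[0,0,0],"jaw":-1},
    {"travel":[0,0,0],"twist":[0,0,0],"jaw":-1},
    {"travel":[0,0,0],"twist":[0,0,0],"jaw":-1}
  ]
}}

```text
clock: 5.15
position: [0.6277, -0.2704, 0.0264]
ee_rot: [-180.0, 0.0, 76.6]
force: [0.6, -0.5, -1.3]
finger_gap: 0.233
```

Call:
{"method": "move_arm", "body": {
  "plan": [
    {"travel":[0,0,-0.25],"twist":[0,0,0],"jaw":-1},
    {"travel":[0,0,-0.3],"twist":[0,0,0],"jaw":-1},
    {"travel":[0,0,-0.3],"twist":[0,0,0],"jaw":-1},
    {"travel":[0,0,0],"twist":[0,0,0],"jaw":-1}
  ]
}}

```text
clock: 5.55
position: [0.6303, -0.2718, 0.1348]
ee_rot: [179.4, 0.2, 76.6]
force: [0.8, 0.5, -0.2]
finger_gap: 0.235
```

```bash
python3 go.py 0.4906 0.0293 0.13
```

```text
t 5.55 pos [ 0.6303 -0.2718  0.1348] rot [179.41   0.18  76.56] gap 0.235 F [ 0.78  0.48 -0.16]
travel units [ 2.17  -1.716  0.016] twist units [0.15 0.04 0.  ]
```

Call:
{"method": "move_arm", "body": {
  "plan": [
    {"travel":[0.2,-0.15,0],"twist":[0,0,0],"jaw":-1},
    {"travel":[0.3,-0.24,0],"twist":[0,0,0],"jaw":-1},
    {"travel":[0.3,-0.24,0],"twist":[0,0,0],"jaw":-1},
    {"travel":[0.3,-0.24,0],"twist":[0,0,0],"jaw":-1},
    {"travel":[0.3,-0.24,0],"twist":[0,0,0],"jaw":-1},
    {"travel":[0.3,-0.24,0],"twist":[0,0,0],"jaw":-1},
    {"travel":[0.3,-0.24,0],"twist":[0,0,0],"jaw":-1},
    {"travel":[0.17,-0.126,0],"twist":[0,0,0],"jaw":-1}
  ]
}}

```text
clock: 6.35
position: [0.4853, 0.0334, 0.1278]
ee_rot: [-179.9, -0.0, 76.7]
force: [-0.2, 0.0, -0.4]
finger_gap: 0.233
```

Call:
{"method": "move_arm", "body": {
  "plan": [
    {"travel":[0,0,0],"twist":[0,0,0],"jaw":-1},
    {"travel":[0,0,0],"twist":[0,0,0],"jaw":-1},
    {"travel":[0,0,0],"twist":[0,0,0],"jaw":-1}
  ]
}}

```text
clock: 6.65
position: [0.4884, 0.0299, 0.1282]
ee_rot: [180.0, 0.0, 76.5]
force: [-0.2, 0.2, -0.9]
finger_gap: 0.242
```

```bash
python3 go.py 0.4906 0.0293 0.031
python3 - <<'E'
from h import *
c=cap("side"); save(c,"pics/side2.png",(220,70,400,220),4)
E
```

```text
t 6.65 pos [0.4884 0.0299 0.1282] rot [1.7999e+02 2.0000e-02 7.6520e+01] gap 0.242 F [-0.22  0.24 -0.86]
travel units [-0.001  0.019  0.81 ] twist units [ 0.    0.   -0.01]
```

View pics/side2.png

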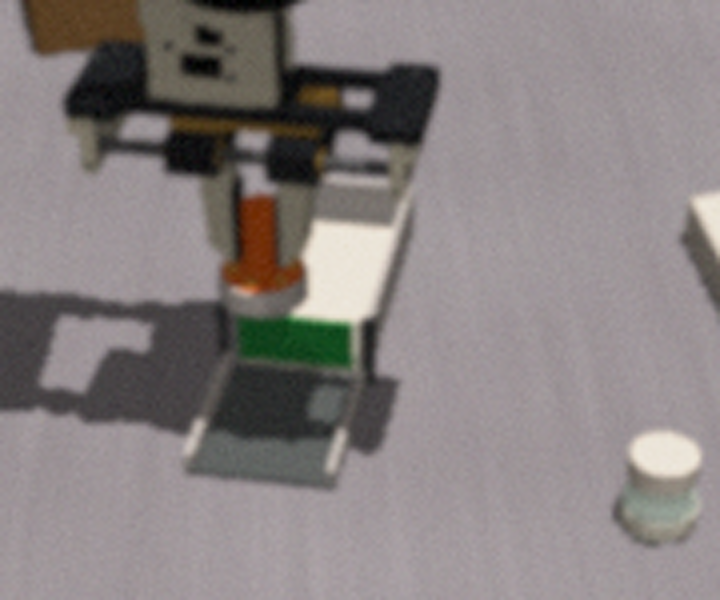

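The carrier is held upright, with its disc at crop (262,290), above the lane. I lower it.

Call:
{"method": "move_arm", "body": {
  "plan": [
    {"travel":[0,0.019,0.2],"twist":[0,0,0],"jaw":-1},
    {"travel":[0,0,0.25],"twist":[0,0,0],"jaw":-1},
    {"travel":[0,0,0.22],"twist":[0,0,0],"jaw":-1},
    {"travel":[0,0,0.09],"twist":[0,0,0],"jaw":-1},
    {"travel":[0,0,0.02],"twist":[0,0,0],"jaw":-1},
    {"travel":[0,0,0],"twist":[0,0,0],"jaw":-1},
    {"travel":[0,0,0],"twist":[0,0,0],"jaw":-1}
  ]
}}

```text
clock: 7.4
position: [0.4911, 0.0299, 0.0359]
ee_rot: [179.9, -0.0, 76.5]
force: [0.6, 0.0, -0.3]
finger_gap: 0.236
```

```bash
python3 go.py 0.4906 0.0293 0.0292
python3 - <<'E'
from h import *
c=cap("side"); save(c,"pics/side3.png",(230,90,370,210),5)
E
```

```text
t 7.4 pos [0.4911 0.0299 0.0359] rot [ 1.7987e+02 -1.0000e-02  7.6540e+01] gap 0.236 F [ 0.59  0.04 -0.26]
travel units [-0.006 -0.003  0.056] twist units [ 0.03 -0.   -0.  ]
```

View pics/side3.png

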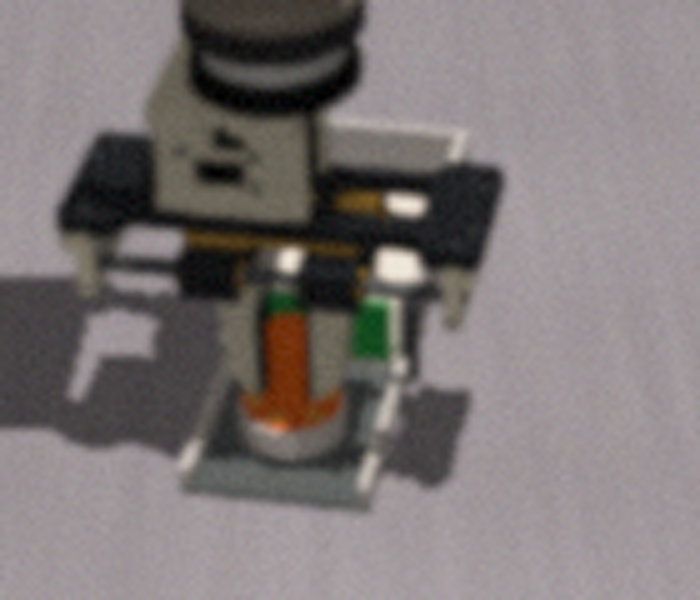

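The carrier, with its disc at crop (293,425), is between the rails and nearly on the floor. I lower the last 6 mm and watch the force.

Call:
{"method": "move_arm", "body": {
  "plan": [
    {"travel":[0,0,0.02],"twist":[0,0,0],"jaw":-1},
    {"travel":[0,0,0.02],"twist":[0,0,0],"jaw":-1},
    {"travel":[0,0,0.01],"twist":[0,0,0],"jaw":-1},
    {"travel":[0,0,0],"twist":[0,0,0],"jaw":-1},
    {"travel":[0,0,0],"twist":[0,0,0],"jaw":-1}
  ]
}}

```text
clock: 7.95
position: [0.4903, 0.0302, 0.0293]
ee_rot: [180.0, 0.0, 76.6]
force: [-1.5, 0.3, 5.3]
finger_gap: 0.233
```

```bash
python3 go.py 0.4906 0.0293 0.0292
```

```text
t 7.95 pos [0.4903 0.0302 0.0293] rot [179.97   0.    76.57] gap 0.233 F [-1.52  0.3   5.33]
travel units [-0.007  0.004  0.   ] twist units [0.01 0.   0.  ]
```

Contact confirmed, with 5 N upward. I release and let it stand, then raise.

Call:
{"method": "move_arm", "body": {
  "plan": [
    {"travel":[0,0,0],"twist":[0,0,0],"jaw":0.1},
    {"travel":[0,0,0],"twist":[0,0,0],"jaw":0.1},
    {"travel":[0,0,0],"twist":[0,0,0],"jaw":0.1},
    {"travel":[0,0,0],"twist":[0,0,0],"jaw":0.1},
    {"travel":[0,0,0],"twist":[0,0,0],"jaw":0.1},
    {"travel":[0,0,0],"twist":[0,0,0],"jaw":0.1},
    {"travel":[0,0,0],"twist":[0,0,0],"jaw":0.1}
  ]
}}

```text
clock: 8.65
position: [0.4902, 0.0302, 0.0288]
ee_rot: [180.0, 0.0, 76.6]
force: [-0.2, 0.8, 0.0]
finger_gap: 0.552
```

Call:
{"method": "move_arm", "body": {
  "plan": [
    {"travel":[0,0,-0.2],"twist":[0,0,0],"jaw":0.1},
    {"travel":[0,0,-0.25],"twist":[0,0,0],"jaw":0.1},
    {"travel":[-0.1,0,-0.1],"twist":[0,0,0],"jaw":-0.55},
    {"travel":[-0.3,0,0],"twist":[0,0,0],"jaw":-0.55},
    {"travel":[-0.27,0,0],"twist":[0,0,0],"jaw":-0.55},
    {"travel":[0,0,0],"twist":[0,0,0],"jaw":-0.55},
    {"travel":[0,0,0],"twist":[0,0,0],"jaw":-0.55},
    {"travel":[0,0,0],"twist":[0,0,0],"jaw":-0.55}
  ]
}}

```text
clock: 9.45
position: [0.4713, -0.0476, 0.0946]
ee_rot: [-180.0, -0.0, 76.6]
force: [-0.2, 0.1, 0.3]
finger_gap: 0.226
```

```bash
python3 go.py 0.4755 -0.0340 0.011
python3 - <<'E'
from m import *
T=cap("top");S=cap("side"); a=np.radians(76.55);ex=np.array([np.cos(a),np.sin(a)]);ey=np.array([-ex[1],ex[0]]);O=np.array([.5057,.0925])
for n,c in(("side",S),("top",T)):
  for col in "ob":
    l,B=blobs(c,col)
    for i,s,ce in B:
        ys,xs=np.where(l==i); P=depth(c,np.c_[xs,ys]); z=P[:,2]; zt=np.percentile(z,95); p=np.median(P[z>zt-.006],0)
        print(n,col,s,zt.round(4),p.round(4),"tray",((p[:2]-O)@ex).round(4),((p[:2]-O)@ey).round(4))
a=cv2.resize(T["color"][150:290,120:320,::-1],None,fx=3,fy=3); b=cv2.resize(S["color"][100:220,220:390,::-1],(600,420))
cv2.imwrite("pics/both4.png",np.vstack([a,b])[:, :600][:,:]) ; cv2.imwrite("pics/both4.png",cv2.resize(np.vstack([a,b]),(428,600)))
E
```

```text
t 9.45 pos [ 0.4713 -0.0476  0.0946] rot [-1.7998e+02 -1.0000e-02  7.6560e+01] gap 0.226 F [-0.19  0.13  0.27]
travel units [0.119 0.008 0.696] twist units [-0.01 -0.    0.  ]
side o [279 164  18  14 122] 0.0406 [0.4957 0.0217 0.0392] tray -0.0712 -0.0067
side o [388 267  33  41 778] 0.0851 [ 0.6949 -0.3563  0.0843] tray -0.3925 -0.2884
side o [312 280  35  41 832] 0.0855 [ 0.5565 -0.375   0.0842] tray -0.4429 -0.1582
side b [272 233  19  25 233] 0.062 [ 0.473  -0.2269  0.0608] tray -0.3183 -0.0425
```

View pics/both4.png

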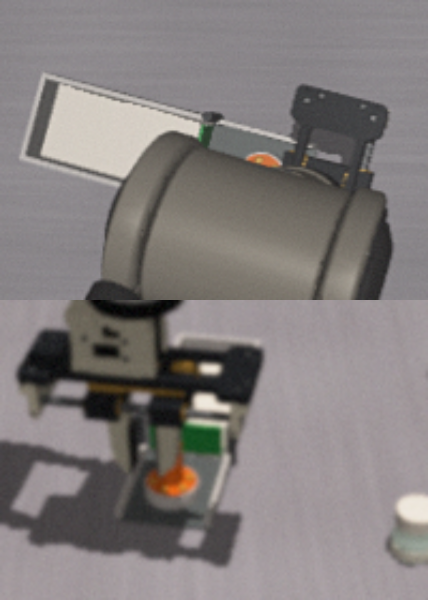

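The carrier stands upright and released in the grey entry at tray (-0.064, 0), and the flap is shut. The fingers are behind it. I lower them with a 20 mm gap so they push low on the disc.

Call:
{"method": "move_arm", "body": {
  "plan": [
    {"travel":[0,0.008,0.2],"twist":[0,0,0],"jaw":-0.55},
    {"travel":[0,0,0.25],"twist":[0,0,0],"jaw":-0.55},
    {"travel":[0,0,0.2],"twist":[0,0,0],"jaw":-0.55},
    {"travel":[0,0,0.05],"twist":[0,0,0],"jaw":-0.55},
    {"travel":[0,0,0],"twist":[0,0,0],"jaw":-0.55},
    {"travel":[0,0,0],"twist":[0,0,0],"jaw":-0.55},
    {"travel":[0,0,0],"twist":[0,0,0],"jaw":-0.55}
  ]
}}

```text
clock: 10.25
position: [0.4733, -0.0483, 0.012]
ee_rot: [179.9, 0.0, 76.6]
force: [-0.1, 0.4, -0.4]
finger_gap: 0.224
```

```bash
python3 go.py 0.5254 0.1748 0.009
```

```text
t 10.25 pos [ 0.4733 -0.0483  0.012 ] rot [1.7986e+02 1.0000e-02 7.6580e+01] gap 0.224 F [-0.14  0.39 -0.38]
travel units [ 1.909 -0.009  0.024] twist units [0.03 0.   0.01]
```

Call:
{"method": "move_arm", "body": {
  "plan": [
    {"travel":[0.1,0,0.01],"twist":[0,0,0],"jaw":-0.55},
    {"travel":[0.12,0,0],"twist":[0,0,0],"jaw":-0.55},
    {"travel":[0.1,0,0],"twist":[0,0,0],"jaw":-0.55},
    {"travel":[0.1,0,0],"twist":[0,0,0],"jaw":-0.55},
    {"travel":[0.1,0,0],"twist":[0,0,0],"jaw":-0.55},
    {"travel":[0.1,0,0],"twist":[0,0,0],"jaw":-0.55},
    {"travel":[0.1,0,0],"twist":[0,0,0],"jaw":-0.55},
    {"travel":[0.1,0,0],"twist":[0,0,0],"jaw":-0.55}
  ]
}}

```text
clock: 11.05
position: [0.4953, 0.0479, 0.0096]
ee_rot: [-180.0, 0.1, 76.6]
force: [-1.6, -6.6, 2.2]
finger_gap: 0.228
```

Call:
{"method": "move_arm", "body": {
  "plan": [
    {"travel":[0.1,0,0],"twist":[0,0,0],"jaw":-0.55},
    {"travel":[0.1,0,0],"twist":[0,0,0],"jaw":-0.55},
    {"travel":[0.1,0,0],"twist":[0,0,0],"jaw":-0.55},
    {"travel":[0.05,0,0],"twist":[0,0,0],"jaw":-0.55},
    {"travel":[0,0,0],"twist":[0,0,0],"jaw":-0.55},
    {"travel":[0,0,0],"twist":[0,0,0],"jaw":-0.55}
  ]
}}

```text
clock: 11.65
position: [0.5051, 0.0885, 0.0096]
ee_rot: [180.0, -0.0, 76.6]
force: [1.4, -1.2, -0.6]
finger_gap: 0.225
```

```bash
python3 go.py 0.5254 0.1748 0.009;  python3 - <<'E'
from h import *
T=cap("top");S=cap("side")
a=cv2.resize(T["color"][150:290,120:320,::-1],None,fx=3,fy=3); b=cv2.resize(S["color"][80:200,220:390,::-1],(600,420))
cv2.imwrite("pics/both5.png",np.hstack([a,b])[:,:1200]); cv2.imwrite("pics/both5.png",cv2.resize(np.vstack([a,b]),(428,600)))
E
```

```text
t 11.65 pos [0.5051 0.0885 0.0096] rot [ 1.7998e+02 -1.0000e-02  7.6570e+01] gap 0.225 F [ 1.36 -1.21 -0.57]
travel units [ 0.739 -0.003  0.005] twist units [ 0.   -0.    0.01]
```

View pics/both5.png

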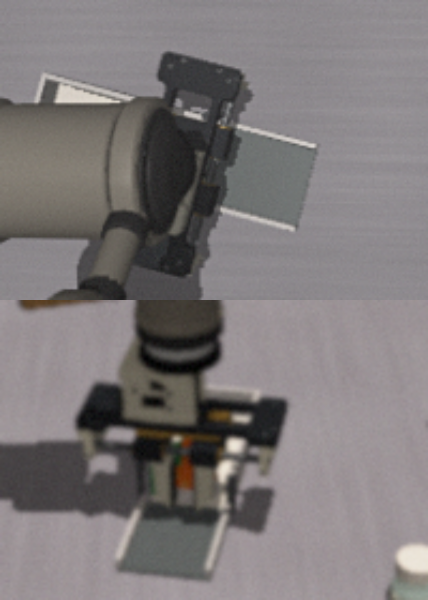

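The orange post shows between the fingers at composite (187,475), centred and upright in the gateway. I keep pushing, slowing at the end.

Call:
{"method": "move_arm", "body": {
  "plan": [
    {"travel":[0.1,0,0],"twist":[0,0,0],"jaw":-0.55},
    {"travel":[0.1,0,0],"twist":[0,0,0],"jaw":-0.55},
    {"travel":[0.1,0,0],"twist":[0,0,0],"jaw":-0.55},
    {"travel":[0.1,0,0],"twist":[0,0,0],"jaw":-0.55},
    {"travel":[0.1,0,0],"twist":[0,0,0],"jaw":-0.55},
    {"travel":[0.1,0,0],"twist":[0,0,0],"jaw":-0.55},
    {"travel":[0.08,0,0],"twist":[0,0,0],"jaw":-0.55},
    {"travel":[0.05,0,0],"twist":[0,0,0],"jaw":-0.55}
  ]
}}

```text
clock: 12.55
position: [0.5255, 0.1746, 0.0095]
ee_rot: [180.0, 0.0, 76.6]
force: [1.4, -2.7, -0.4]
finger_gap: 0.224
```

Call:
{"method": "move_arm", "body": {
  "plan": [
    {"travel":[0.01,0,0],"twist":[0,0,0],"jaw":-0.55},
    {"travel":[0,0,0],"twist":[0,0,0],"jaw":-0.55},
    {"travel":[0,0,0],"twist":[0,0,0],"jaw":-0.55}
  ]
}}

```text
clock: 12.85
position: [0.5259, 0.1747, 0.0097]
ee_rot: [180.0, -0.0, 76.5]
force: [1.4, 0.4, 0.0]
finger_gap: 0.225
```

```bash
python3 go.py 0.5254 0.1748 0.009
```

```text
t 12.85 pos [0.5259 0.1747 0.0097] rot [ 1.7997e+02 -3.0000e-02  7.6530e+01] gap 0.225 F [1.39 0.37 0.05]
travel units [-0.    -0.004  0.006] twist units [ 0.01 -0.01 -0.  ]
```

Call:
{"method": "move_arm", "body": {
  "plan": [
    {"travel":[-0.025,0,0],"twist":[0,0,0],"jaw":-0.55},
    {"travel":[0,0,0],"twist":[0,0,0],"jaw":-0.55},
    {"travel":[0,0,-0.1],"twist":[0,0,0],"jaw":-0.55},
    {"travel":[0,0,-0.25],"twist":[0,0,0],"jaw":-0.55},
    {"travel":[0,0,-0.3],"twist":[0,0,0],"jaw":-0.55},
    {"travel":[0,0,-0.3],"twist":[0,0,0],"jaw":-0.55},
    {"travel":[-0.2,0,-0.3],"twist":[0,0,0],"jaw":-0.55},
    {"travel":[-0.35,0,0],"twist":[0,0,0],"jaw":-0.55}
  ]
}}

```text
clock: 13.65
position: [0.512, 0.1086, 0.1652]
ee_rot: [179.5, -0.2, 76.7]
force: [1.2, -1.2, -0.4]
finger_gap: 0.225
```

Call:
{"method": "move_arm", "body": {
  "plan": [
    {"travel":[-0.38,0,0],"twist":[0,0,0],"jaw":-0.55},
    {"travel":[-0.38,0,0],"twist":[0,0,0],"jaw":-0.55},
    {"travel":[-0.38,0,0],"twist":[0,0,0],"jaw":-0.55},
    {"travel":[-0.38,0,0],"twist":[0,0,0],"jaw":-0.55},
    {"travel":[-0.38,0,0],"twist":[0,0,0],"jaw":-0.55},
    {"travel":[-0.38,0,0],"twist":[0,0,0],"jaw":-0.55},
    {"travel":[-0.38,0,0],"twist":[0,0,0],"jaw":-0.55},
    {"travel":[-0.2,0,0],"twist":[0,0,0],"jaw":-0.55}
  ]
}}

```text
clock: 14.45
position: [0.4284, -0.229, 0.1604]
ee_rot: [-180.0, 0.0, 76.4]
force: [-0.5, 0.7, 0.1]
finger_gap: 0.227
```

Run:
```python
from m import *
T=cap("top");S=cap("side"); print(arm.observe()["position"],arm.observe()["clock"])
a=np.radians(76.55);ex=np.array([np.cos(a),np.sin(a)]);ey=np.array([-ex[1],ex[0]]);O=np.array([.5057,.0925])
for n,c in(("side",S),("top",T)):
  for col in "obg":
    l,B=blobs(c,col)
    for i,s,ce in B:
        ys,xs=np.where(l==i); P=depth(c,np.c_[xs,ys]); z=P[:,2]; zt=np.percentile(z,95); p=np.median(P[z>zt-.006],0)
        print(n,col,s,zt.round(4),p.round(4),"tray",((p[:2]-O)@ex).round(4),((p[:2]-O)@ey).round(4))
a=cv2.resize(T["color"][150:290,120:320,::-1],None,fx=3,fy=3); b=cv2.resize(S["color"][80:200,220:390,::-1],(600,420))
cv2.imwrite("pics/both6.png",cv2.resize(np.vstack([a,b]),(428,600)))
```

```text
[ 0.4287056  -0.22882822  0.16022503] 14.55
side o [296 116  15  19 150] 0.0655 [0.5325 0.2008 0.0638] tray 0.1115 -0.0009
side o [388 267  33  41 774] 0.0851 [ 0.6947 -0.3568  0.0842] tray -0.393 -0.2883
side o [312 280  35  41 820] 0.085 [ 0.5565 -0.3749  0.0842] tray -0.4428 -0.1581
side b [272 233  18  25 231] 0.062 [ 0.473  -0.2286  0.0608] tray -0.3199 -0.0428
```

View pics/both6.png

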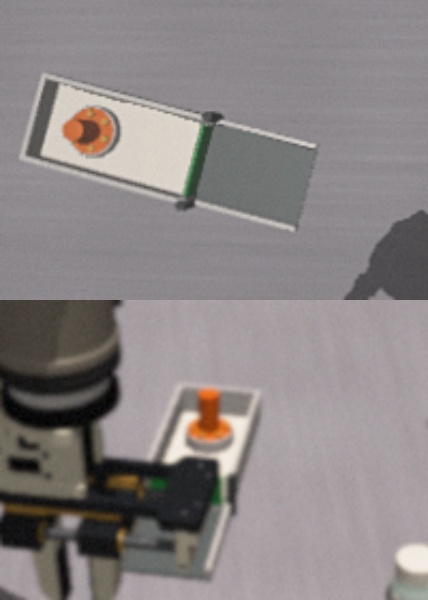

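The carrier stands upright mid-bay, with its disc at composite (97,132), about 0.115 past the gate. The flap lies straight across the gate as at the start, and the arm is clear. I hand in.

```bash
python3 -c "
from station import arm; print(arm.hand_in())"
```

```text
the job is handed in; nothing more can be done
None
```

I set the smallest orange carrier down upright in the grey entry and let go. I then pushed it low on its disc through the flap with the fingers 20 mm apart, and handed in at about 14.6 s. The hand-in reports no verdict.

- **Carrier:** the last pictures show it upright in the white bay. The side view put its post at tray x 0.1115 m and y -0.001 m. The finger position implies x of about 0.118 m, and both are inside the allowed range.
- **Height:** the last depth reading put the post top at about 0.064–0.066 m, against 0.063 m expected on the tray floor, which is within noise.
- **Flap:** it lies shut across the gate in the top view, judged by eye against the first picture. I did not measure its angle.
- **Blue carrier:** it moved 1 mm or less between the first and last measurements.
- **Disagreement:** measuring the tray from its flap and posts put its origin about 5 mm off the value from the rails and bay. I used the rails and bay, and the fit and push bore that out.
- **Gap in checks:** my colour mask found nothing in the top view, so the final numbers come from the side view alone.

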